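Scan a whetstone carton and press it into the corner of the measuring board

TASK

Book in the brown whetstone carton: pick up the hand scanner, hold it still in the air for a second with its window about 8 cm in front of the barcode label on the carton's side and pointing squarely at the label's middle, then lay the scanner flat on the bare counter again and let go of it. Next lift the carton onto the measuring board, base down and long side along the long fence, and press it fully home into the corner, tight against both fences at once, so that its length and width can be read off the rules. Finish while still holding it pressed against both fences: do not let go, and leave the other things on the counter where they are.

Things in the scene. Friction and masses are not known exactly. Their poses are not given: they have to be found in the camera images.
- scanner_center (a point): Slim cordless barcode scanner lying flat on the counter (z = 0), 150 long, 32 high, 0.18 kg; this point is half-way along, 16 above its underside. x points out of the head along the beam, z up. The grey handle, where it is gripped, runs from x = -75 to +21, 42 wide (y), 30 high; the black head from +21 to +75 is 60 wide. It balances near this point.
- scanner_window (a point): Middle of the scanner's dark reading window at the front of the head: 75 ahead (+x) of scanner_center, same axes. The beam leaves along +x. It reads by itself: no trigger to press.
- scanner: The same scanner; origin at the centre of its underside, same axes.
- carton_center (a point): Centre of the rigid, smooth brown cardboard whetstone carton lying flat on the counter: 62 (x) x 190 (y, its long side) x 56 high (z), 0.5 to 0.75 kg. Its long face on the -x side carries the white barcode label and points roughly to the robot at the start. It can be gripped across its 62 width.
- carton_label (a point): Middle of the barcode on the white label (64 wide) that covers the upper 40 of the carton's -x face and folds 20 over onto its top: 31 from carton_center towards -x and 6 above it (34 above the carton's underside). Same axes as the carton: the label faces along -x.
- carton: The same carton; origin at the centre of its underside, same axes.
- gauge_corner (a point): Inner corner of the measuring board, on its top face 15 above the counter, where the inner faces of its two fences meet. z up; the long fence runs along +y from here, the short fence along -x; the open board lies between. Pressed home with its long side along the long fence, the carton has its centre at x = -31, y = +95, z = +28 here (the label may face either way).
- gauge: The measuring board, fixed to the counter: smooth, grey, 180 (x) x 260 (y) x 15 thick, with centimetre marks. Origin at the centre of its underside, axes as gauge_corner, which is at +78, -116, +15. x points roughly away from the robot. A thin steel upright rule, 24 wide, stands behind the long fence at the corner, its top 115 above the counter.
- fence_long: Long aluminium fence, on the board's far side from the robot: rigid, 254 long (y), 8 thick, its top 20 above the board's top face. Origin at the middle of its underside; its inner face looks along -x, 4 from the origin.
- fence_short: Short aluminium fence, at the board's right-hand end as the robot sees it: rigid, 166 long (x), 8 thick, its top 20 above the board's top face. Origin at the middle of its underside; its inner face looks along +y, 4 from the origin.
- knife_box: Bystander: flat black cardboard box lying on the counter, 56 (x) x 300 (y) x 27 high. Origin at the centre of its underside.
- spray_bottle: Bystander: upright white spray bottle with a black trigger head, 68 in diameter, 202 high. Origin at the centre of its underside.
- whetstone: Bystander: bare two-layer sharpening stone on a wooden base, 85 (x) x 225 (y) x 42 high. Origin at the centre of its underside.
- tape_dispenser: Bystander: black desk tape dispenser with a roll of brown tape, 155 (x) x 62 (y) x 89 high. Origin at the centre of its underside.
Not all that is in view belongs to the job. What is shaped like the carton but purple is not meant.

How it is judged:
On the way, in this order (a step that is already met when the one before it is completed fails the run):
1. the scanner is held still in the air for half a second, window 4 to 14 cm in front of the label and pointing at it (contact force between the fingers and scanner above 1 N and height (world z) of scanner_center above 0.023 m and x of carton_label in the frame of scanner_window between 0.04 and 0.14 m and y of carton_label in the frame of scanner_window between -0.026 and 0.026 m and z of carton_label in the frame of scanner_window between -0.018 and 0.018 m and x of scanner_window in the frame of carton_label below -0.02 m and angle between the x axis of scanner_window and the x axis of carton_label, either way round below 0.5 rad and linear speed of scanner below 0.03 m/s and angular speed of scanner below 0.2 rad/s), for 0.5 s.
2. the scanner lies flat on the counter, let go (height (world z) of scanner_center between 0.011 and 0.021 m and angle between scanner_center's own z axis and vertical below 0.12 rad and linear speed of scanner below 0.02 m/s and contact force between the fingers and scanner below 0.1 N), for 0.2 s.
At the end, for the whole second after the job is handed in: The carton stands base down on the measuring board, long side along the long fence within 0.03 rad, within 3 mm of fully home in the corner, and the robot keeps it pressed with more than 1 N against each of the two fences through the last second; the scanner lies flat on the counter, let go (all of step 2 and x of carton_center in the frame of gauge_corner between -0.034 and -0.028 m and y of carton_center in the frame of gauge_corner between 0.092 and 0.098 m and z of carton_center in the frame of gauge_corner between 0.0255 and 0.0305 m and angle between the y axis of carton_center and the y axis of gauge_corner, either way round below 0.03 rad and angle between carton_center's own z axis and vertical below 0.04 rad and contact force between carton and fence_long above 1 N and contact force between carton and fence_short above 1 N and contact force between any of the fingers, the arm and carton above 1 N and linear speed of carton below 0.01 m/s); the arm keeps its last pose, push and grip.
It fails at once if the flat black knife box is moved by more than 25 mm (distance of knife_box from where it was at the start of the episode above 0.025 m).
It fails at once if the spray bottle is moved by more than 25 mm (distance of spray_bottle from where it was at the start of the episode above 0.025 m).
It fails at once if the bare whetstone on its wooden base is moved by more than 25 mm (distance of whetstone from where it was at the start of the episode above 0.025 m).
It fails at once if the tape dispenser is moved by more than 25 mm (distance of tape_dispenser from where it was at the start of the episode above 0.025 m).
It also fails if it takes over 70 s, if anything falls off the work surface, if the arm or the gripper's body presses on something with over 40 N, if the wrist force passes 120 N, or if a joint passes its speed limit or range.

ROBOT

A 6-joint arm with a two-finger parallel gripper is mounted at the origin on the work surface. World frame = base frame: x ahead of the robot, y to its left, z up, the work surface at z = 0. Lengths are in m, angles in rad, forces in N, time in s.
With the tool pointing down it reaches from about 0.35 to 0.975 m from the base axis. Payload 4.9 kg.
Tool frame: the origin (TCP) lies midway between the tips of the shut fingers; the grasp point (between the pads) lies 19 mm behind it; z points along the fingers, y is the line along which they close (so a half turn about z gives the same grasp; the last joint's range is limited). The gripper opens to 85 mm and grips with 20 to 120 N. Pads are 22 mm wide; open, the fingers measure 114 mm over their backs; the gripper's body (76 mm by 85 mm) begins 54 mm behind the grasp point. The pads swing forward as they close: fully open they stand 13 mm farther back than shut.
Start: joints at [1.213, 0.053, 1.613, -0, 1.476, -0.119], TCP at [0.148, 0.607, 0.231] pointing down, gripper open.
Joint ranges: [-3.01, 3.01], [-1.01, 2.22], [0.06, 2.58], [-1.02, 4.17], [0.09, 2.62], [-3.14, 3.14]. Speed limits (rad/s): [2.57, 2.57, 3.14, 3.14, 3.14, 3.14].

INTERFACE

Orientations are given as a unit quaternion [w, x, y, z].
In Python, from plant import state, grab_frame, camera_info, job_done, spot_in, masks_of, pinpoint gives the robot as it stands.
- The arm moves only by the shell command python3 -m handwheel 'ROWS' [OPENING]. ROWS is JSON, a list that holds one entry, the list of rows, each a list of 6 numbers: the shift along the world's x, y, z in m, then the turn, a rotation vector about the world's x, y, z in degrees. In form: [[[tx, ty, tz, ax, ay, az], ...]]. A call has 1 to 20 rows; each row shifts and turns the commanded pose from where the row before left it; what a row does not reach is not made up. A row lasts 1/12 s, in which the tool goes at most 41.7 mm and 7.16 degrees, less where a joint would pass 70% of its speed; a pose out of reach is approached as far as the arm can. A call is refused whole if a number of a shift passes 0.0417 or a number of a turn 7.16, either way. A call with a gripper value outside its range is refused whole. OPENING is the opening, from 0 (shut) to 1 (fully open), set as the call begins (- or left out, the last holds). The fingers move at their own pace and stop on an object; the grip force is fixed at half the most. Time passes only in rows, so rows that do not move let the fingers close. It gives the time, the measured TCP pose, the force, the opening and the grip force at its end, in the units of the state.
- state(): the state, without advancing time (a new reading comes with each control period).
- grab_frame(name): name is "scene" or "top" or "wrist"; returns (picture, depth): 420x560x3 uint8, blue, green, red; 420x560 float32, m along the optical axis (not along the pixel's ray), 0 where there is no reading.
- camera_info(name): a dict with "fx", "fy", "cx", "cy" (pixels), "T" (4x4, takes a point from camera to world coordinates). Camera axes: x right, y up, looking along -z (the intrinsics and any distortion apply to the point x, -y, -z); pixel columns grow to the right and rows downward; lengths in m; the calibration is good to about 2 mm. A picture is of the moment at which its call begins: read the wrist's pose just before it. camera_info takes no time and is no camera call; for the wrist camera it gives the pose at the moment of the call.
- job_done(): hands the job in; it is judged then, once.
Trained networks look in the newest picture that a camera, given by its name, has taken for a name from the list of things; names that differ only in an ending like _2 or _b are one class to them, and where a whole thing is asked for, a point or a joint stands for the part that bears it (a point fixed in the world has none). Each returns a list of dicts, best first, with "conf" (0 to 1); they miss things now and then, are a little off and sometimes report something else, mostly with a low value. They report only what shows in the picture. A call takes as long as a camera call. They do not tell look-alikes from the thing itself.
- spot_in(camera, thing): "box" ([left, top, width, height] in pixels, round what is visible of it).
- masks_of(camera, thing): "region" (420x560 bool, what is visible of it) and "box" ([left, top, width, height] in pixels, round what is visible of it).
- pinpoint(camera, thing): "position" ([column, row] in pixels: a listed point, or the origin of a listed thing).
The state is a dict: "time": time; "joint_pos": joint angles; "joint_vel": joint speeds; "joint_efforts": joint torques, N m; "tool_pos": TCP position; "tool_rot": TCP orientation; "contact_force": force on the tool from outside, world axes, zero at the start; "ft_torque": the same for the moment, N m; "gripper_width": opening from 0.0 (shut) to 1.0 (fully open); "grasp_force": force on a finger pad.
Only numpy, scipy, OpenCV 4.12 (cv2) and the standard library are available. Lean on these libraries where they do the work, as an engineer would, in place of code of your own. Each camera call takes 0.05 s, during which the arm holds its last target. There are 200 camera calls.

## Working session

There is one attempt and no reset: what is moved stays moved. The work goes in short steps, Python scripts to look and compute and a shell command to move; the robot and the scene stay as the last step left them, time stands still between calls to the robot, and variables do not carry over. Pictures are saved under pics/ and viewed, at most 10 in all, crops included, and the job is handed in when it is done.

```bash
mkdir -p pics; cat > h.py <<'E'
import numpy as np, cv2
from plant import *
def snap(n,f=None):
    p,d=grab_frame(n)
    if f: cv2.imwrite('pics/'+f,p)
    return p,d,camera_info(n)
def ray(ci,u,v):
    T=np.array(ci['T']); x=(u-ci['cx'])/ci['fx']; y=(v-ci['cy'])/ci['fy']
    return T[:3,3],T[:3,:3]@np.array([x,-y,-1.])
def at_z(ci,u,v,z):
    o,d=ray(ci,u,v); return o+d*(z-o[2])/d[2]
def cloud(ci,d,m=None):
    vv,uu=np.nonzero((d>0)&(m if m is not None else True)); z=d[vv,uu]
    T=np.array(ci['T']); P=np.c_[(uu-ci['cx'])/ci['fx']*z,-(vv-ci['cy'])/ci['fy']*z,-z]
    return P@T[:3,:3].T+T[:3,3],uu,vv
E
python3 - <<'E'
from h import *
print(camera_info('top')); s=state(); print(s['time'],s['tool_rot'],s['gripper_width'])
p,d,ci=snap('top','top0.png'); 
for t in ['scanner','carton','carton_label','gauge_corner','gauge','scanner_window','knife_box','spray_bottle','whetstone','tape_dispenser','scanner_center']:
    for r in pinpoint('top',t)[:3]:
        u,v=r['position']; print(t,round(r['conf'],2),np.round([u,v]),np.round(at_z(ci,u,v,{'carton_label':.034,'gauge_corner':.015,'scanner_window':.016,'scanner_center':.016}.get(t,0)),3))
snap('scene','scene0.png')
E
```

```text
{'fx': 529.1462469062969, 'fy': 529.1462469062969, 'cx': 285.9926108153557, 'cy': 212.09916574212824, 'T': array([[ 0.01508994,  0.99670503, -0.07969548,  0.41043238],
       [-0.99980586,  0.01605072,  0.01142867,  0.06217385],
       [ 0.01267019,  0.07950755,  0.99675374,  1.55841805],
       [ 0.        ,  0.        ,  0.        ,  1.        ]])}
0.0 [-2.54406968e-04  1.19099218e-01  9.92881816e-01 -1.00514143e-03] 0.9971920595117353
scanner 0.98 [201. 200.] [0.567 0.296 0.   ]
carton 0.88 [286. 204.] [0.561 0.044 0.   ]
carton 0.81 [137. 274.] [0.346 0.475 0.   ]
carton 0.75 [206. 198.] [0.572 0.282 0.   ]
carton_label 0.94 [290. 215.] [0.523 0.033 0.034]
carton_label 0.64 [139. 268.] [0.364 0.461 0.034]
gauge_corner 0.68 [424. 194.] [ 0.594 -0.36   0.015]
gauge 0.82 [379. 210.] [ 0.545 -0.232  0.   ]
scanner_window 0.93 [200. 174.] [0.642 0.297 0.016]
scanner_window 0.59 [290. 205.] [0.556 0.034 0.016]
scanner_window 0.28 [224. 147.] [0.723 0.23  0.016]
knife_box 0.84 [329. 139.] [ 0.757 -0.08   0.   ]
knife_box 0.68 [289. 217.] [0.52  0.034 0.   ]
knife_box 0.63 [434. 287.] [ 0.323 -0.392  0.   ]
spray_bottle 0.92 [431. 288.] [ 0.32  -0.385  0.   ]
whetstone 0.6 [225. 144.] [0.736 0.228 0.   ]
whetstone 0.36 [386. 186.] [ 0.619 -0.252  0.   ]
tape_dispenser 0.8 [131. 200.] [0.564 0.502 0.   ]
tape_dispenser 0.75 [287. 206.] [0.553 0.041 0.   ]
scanner_center 0.75 [202. 197.] [0.574 0.291 0.016]
```

View pics/top0.png

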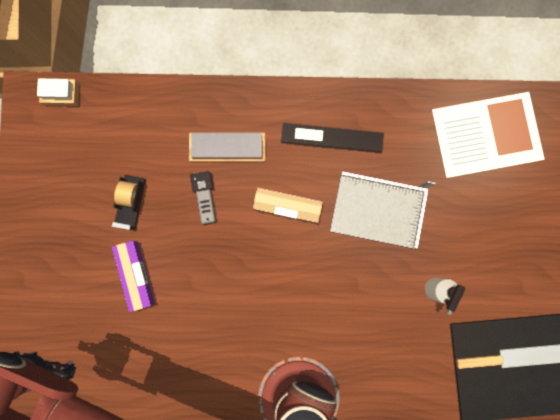

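View pics/scene0.png

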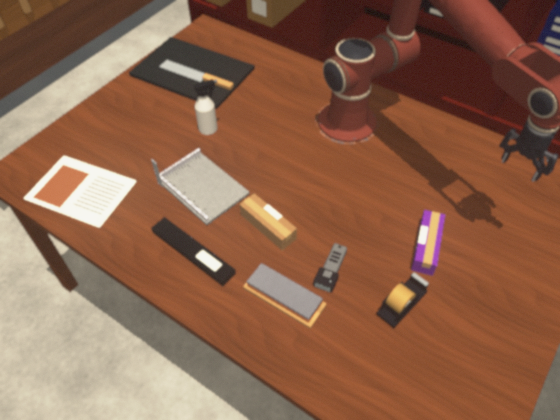

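The top view shows the scanner at (202,197) with its head up (+x), the brown carton at (287,205) with the label on its lower side, and the gauge corner at about (427,186). The purple look-alike is at (132,275). The scene view agrees. Next I measure poses from the masks and depth.

```bash
python3 - <<'E'
from h import *
p,d,ci=snap('top')
def rect(X):
    (c,wh,a)=cv2.minAreaRect(X[:,:2].astype(np.float32)*1000); return np.round(c),np.round(wh),round(a,1)
for t,zl in [('scanner',(.02,.045)),('carton',(.045,.07)),('gauge',(.006,.06))]:
    for r in masks_of('top',t)[:3]:
        m=r['region']; P,u,v=cloud(ci,d,m); k=(P[:,2]>zl[0])&(P[:,2]<zl[1])
        print(t,round(r['conf'],2),r['box'],m.sum(),k.sum(),'zmed',np.round(np.median(P[:,2]),3))
        if k.sum()>20: print('  depth',rect(P[k]))
        vv,uu=np.nonzero(m); h=np.median(P[:,2]); 
        print('  mask',rect(np.array([at_z(ci,a,b,h) for a,b in zip(uu,vv)])))
# gauge corner: bright fence
for (u,v) in [(427,186),(342,174),(419,246),(334,211)]: print(u,v,np.round(at_z(ci,u,v,.035),3))
for r in pinpoint('top','fence_long')[:2]+pinpoint('top','fence_short')[:2]: print(r['conf'],r['position'],np.round(at_z(ci,*r['position'],.015),3))
c=p[160:260,180:440]; cv2.imwrite('pics/crop.png',cv2.resize(c,None,fx=3,fy=3,interpolation=cv2.INTER_CUBIC))
E
```

```text
scanner 0.57 [186.9, 172.6, 28.9, 51.0] 951 849 zmed 0.029
  depth (array([571., 286.]), array([151.,  60.]), 10.8)
  mask (array([571., 283.]), array([154.,  64.]), 10.9)
scanner 0.56 [415.7, 194.2, 9.6, 49.7] 282 216 zmed 0.03
  depth (array([ 518., -344.]), array([ 17., 159.]), 78.9)
  mask (array([ 518., -342.]), array([ 17., 159.]), 78.9)
carton 0.93 [112.8, 241.3, 41.4, 75.6] 1776 1515 zmed 0.054
  depth (array([343., 480.]), array([190.,  64.]), 17.2)
  mask (array([344., 474.]), array([190.,  75.]), 16.6)
carton 0.92 [253.9, 190.8, 64.9, 33.5] 1446 1377 zmed 0.055
  depth (array([550.,  42.]), array([185.,  63.]), 79.0)
  mask (array([548.,  43.]), array([185.,  69.]), 78.9)
gauge 0.73 [415.9, 194.8, 8.9, 54.3] 246 245 zmed 0.031
  depth (array([ 517., -346.]), array([ 16., 158.]), 78.6)
  mask (array([ 518., -342.]), array([ 14., 158.]), 79.2)
gauge 0.69 [332.5, 172.2, 102.9, 80.0] 5575 5346 zmed 0.014
  depth (array([ 546., -227.]), array([263., 183.]), 79.4)
  mask (array([ 551., -233.]), array([276., 203.]), 80.8)
427 186 [ 0.615 -0.364  0.035]
342 174 [ 0.646 -0.117  0.035]
419 246 [ 0.44  -0.34   0.035]
334 211 [ 0.538 -0.094  0.035]
0.69 [287.9, 207.9] [0.546 0.039 0.015]
0.6 [383.6, 186.9] [ 0.613 -0.242  0.015]
0.57 [423.4, 220.9] [ 0.514 -0.359  0.015]
0.2 [203.2, 197.2] [0.574 0.287 0.015]
```

View pics/crop.png

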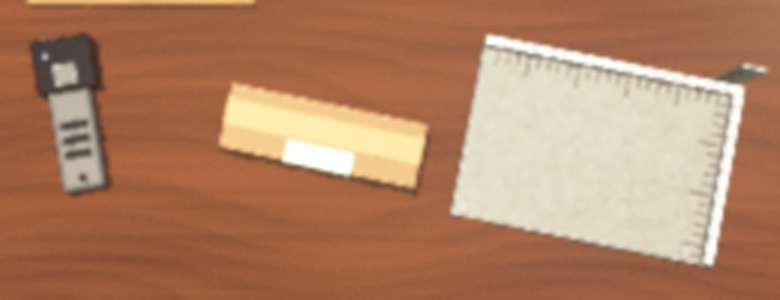

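The crop confirms this. Working values:

| Thing | Position | Yaw |
|---|---|---|
| Scanner | about (.571, .285) | +10.8° |
| Carton | (.550, .042) | −11° |
| Gauge corner | about (.600, −.356) | −11° |

I move over the scanner now.

```bash
python3 -m handwheel '[[[0.0209,-0.0161,-0.004,0,0,1.23],[0.0209,-0.0161,-0.004,0,0,1.23],[0.0209,-0.0161,-0.004,0,0,1.23],[0.0209,-0.0161,-0.004,0,0,1.23],[0.0209,-0.0161,-0.004,0,0,1.23],[0.0209,-0.0161,-0.004,0,0,1.23],[0.0209,-0.0161,-0.004,0,0,1.23],[0.0209,-0.0161,-0.004,0,0,1.23],[0.0209,-0.0161,-0.004,0,0,1.23],[0.0209,-0.0161,-0.004,0,0,1.23],[0.0209,-0.0161,-0.004,0,0,1.23],[0.0209,-0.0161,-0.004,0,0,1.23],[0.0209,-0.0161,-0.004,0,0,1.23],[0.0209,-0.0161,-0.004,0,0,1.23],[0.0209,-0.0161,-0.004,0,0,1.23],[0.0209,-0.0161,-0.004,0,0,1.23],[0.0209,-0.0161,-0.004,0,0,1.23],[0.0209,-0.0161,-0.004,0,0,1.23],[0.0209,-0.0161,-0.004,0,0,1.23],[0.0209,-0.0161,-0.004,0,0,1.23]]]' 1
python3 - <<'E'
from h import *
s=state(); print(s['tool_pos'],s['tool_rot'])
p,d,ci=snap('wrist','w1.png')
P,u,v=cloud(ci,d); k=(P[:,2]>.018)&(P[:,2]<.045)&(np.hypot(P[:,0]-.571,P[:,1]-.285)<.1)
(c,wh,a)=cv2.minAreaRect(P[k][:,:2].astype(np.float32)*1000); print(c,wh,a,k.sum())
for t in ['scanner_center','scanner_window']:
    for r in pinpoint('wrist',t)[:2]: print(t,r['conf'],r['position'],at_z(ci,*r['position'],.016).round(4))
E
```

```text
time: 2.62
tool_pos: [0.5668, 0.2843, 0.1512]
tool_rot: [0.0, -0.096, 0.995, 0.0]
contact_force: [0.1, 0.5, 0.6]
gripper_width: 0.999
grasp_force: 0.0
[0.56681437 0.28433265 0.15119805] [ 8.90452654e-05 -9.56138484e-02  9.95418496e-01  4.12486642e-05]
(577.4298095703125, 279.6885986328125) (149.01646423339844, 60.11012268066406) 10.72739315032959 8947
scanner_center 0.68 [277.1, 205.3] [0.5768 0.2795 0.016 ]
scanner_center 0.39 [277.2, 199.0] [0.5709 0.2785 0.016 ]
scanner_window 0.65 [280.5, 281.3] [0.6525 0.2972 0.016 ]
```

View pics/w1.png

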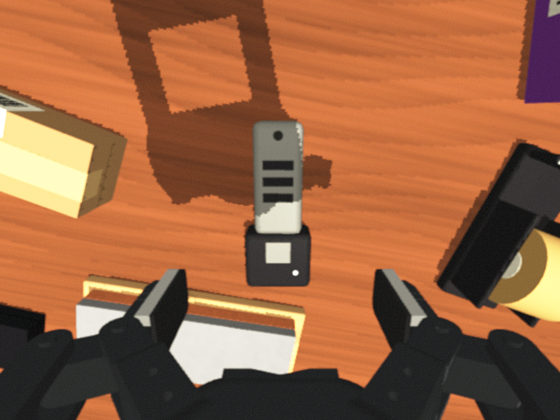

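The wrist view shows the scanner at (278,205), between the finger axes, with its head toward the hand. The two cameras differ by about 6 mm, so I take a middle value, descend and grip.

```bash
python3 -m handwheel '[[[0.0017,-0.0005,-0.025,0,0,0],[0.0017,-0.0005,-0.025,0,0,0],[0.0017,-0.0005,-0.025,0,0,0],[0.0017,-0.0005,-0.025,0,0,0],[0,0,-0.02,0,0,0],[0,0,-0.015,0,0,0],[0,0,-0.01,0,0,0],[0,0,-0.004,0,0,0],[0,0,0,0,0,0]]]' && python3 -m handwheel '[[[0,0,0,0,0,0],[0,0,0,0,0,0],[0,0,0,0,0,0],[0,0,0,0,0,0],[0,0,0,0,0,0],[0,0,0,0,0,0],[0,0,0,0,0,0],[0,0,0,0,0,0]]]' 0
```

```text
time: 3.52
tool_pos: [0.5721, 0.2835, 0.0018]
tool_rot: [-0.001, -0.095, 0.995, -0.0]
contact_force: [-0.3, -0.7, -0.2]
gripper_width: 1.001
grasp_force: 0.0
time: 4.18
tool_pos: [0.5738, 0.2836, 0.0039]
tool_rot: [0.001, -0.095, 0.995, 0.0]
contact_force: [0.4, -1.3, 5.2]
gripper_width: 0.483
grasp_force: 64.2
```

```bash
python3 -m handwheel '[[[0,0,0.02,0,0,0],[0,0,0.02,0,0,0],[0,0,0.02,0,0,0],[0,0,0.02,0,0,0],[-0.0125,-0.0131,0,0,0,-1.36],[-0.0125,-0.0131,0,0,0,-1.36],[-0.0125,-0.0131,0,0,0,-1.36],[-0.0125,-0.0131,0,0,0,-1.36],[-0.0125,-0.0131,0,0,0,-1.36],[-0.0125,-0.0131,0,0,0,-1.36],[-0.0125,-0.0131,0,0,0,-1.36],[-0.0125,-0.0131,0,0,0,-1.36],[-0.0125,-0.0131,0,0,0,-1.36],[-0.0125,-0.0131,0,0,0,-1.36],[-0.0125,-0.0131,0,0,0,-1.36],[-0.0125,-0.0131,0,0,0,-1.36],[-0.0125,-0.0131,0,0,0,-1.36],[-0.0125,-0.0131,0,0,0,-1.36],[-0.0125,-0.0131,0,0,0,-1.36],[-0.0125,-0.0131,0,0,0,-1.36]]]'
python3 -m handwheel '[[[0,0,-0.02,0,0,0],[0,0,-0.02,0,0,0],[0,0,-0.015,0,0,0],[0,0,-0.006,0,0,0],[0,0,0,0,0,0],[0,0,0,0,0,0]]]'
python3 - <<'E'
from h import *
p,d,ci=snap('top','top1.png')
for t,h in [('carton_label',.034),('scanner_window',.034)]:
    for r in pinpoint('top',t)[:2]: print(t,r['conf'],r['position'],at_z(ci,*r['position'],h).round(4))
for r in masks_of('top','carton')[:3]:
    P,_,_=cloud(ci,d,r['region']); k=P[:,2]>.045
    if k.sum(): print(cv2.minAreaRect(P[k][:,:2].astype(np.float32)*1000))
cv2.imwrite('pics/c1.png',cv2.resize(p[160:330,190:350],None,fx=3.5,fy=3.5,interpolation=cv2.INTER_CUBIC))
E
```

```text
time: 5.85
tool_pos: [0.3711, 0.0731, 0.0813]
tool_rot: [-0.001, 0.095, 0.995, -0.0]
contact_force: [-0.3, -2.1, -2.5]
gripper_width: 0.482
grasp_force: 63.3
time: 6.35
tool_pos: [0.3723, 0.0737, 0.0212]
tool_rot: [-0.001, 0.094, 0.996, -0.0]
contact_force: [-0.7, 0.3, -1.0]
gripper_width: 0.48
grasp_force: 63.4
carton_label 0.97 [140.1, 272.0] [0.3541 0.4585 0.034 ]
carton_label 0.84 [285.7, 216.9] [0.5184 0.0453 0.034 ]
scanner_window 0.87 [281.0, 243.7] [0.4409 0.0577 0.034 ]
((550.5159912109375, 43.0411491394043), (190.33021545410156, 62.56370162963867), 78.58049774169922)
((343.1231384277344, 479.9438781738281), (190.6802978515625, 64.28234100341797), 17.568645477294922)
((614.1095581054688, -351.99737548828125), (23.926801681518555, 4.639495372772217), 82.88370513916016)
```

View pics/c1.png

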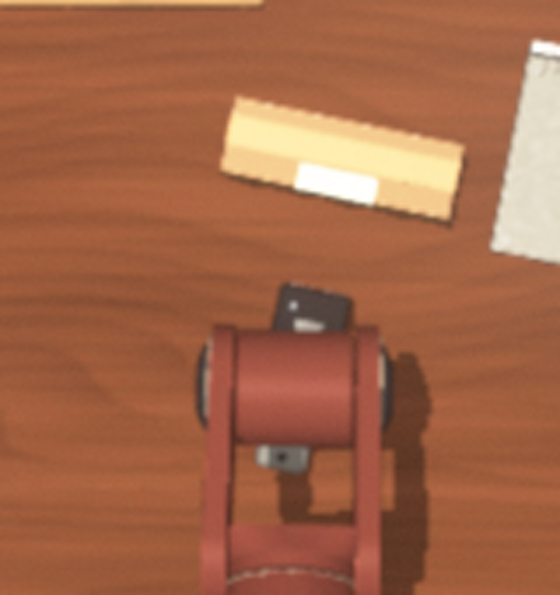

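The top view shows the scanner window at (281,244), about 78 mm square in front of the label at (286,217), with 2.5 mm lateral error. I hold it there, then lay it down and release.

```bash
Z=1; python3 -m handwheel '[[[0,0,0,0,0,0],[0,0,0,0,0,0],[0,0,0,0,0,0],[0,0,0,0,0,0],[0,0,0,0,0,0],[0,0,0,0,0,0],[0,0,0,0,0,0],[0,0,0,0,0,0],[0,0,0,0,0,0],[0,0,0,0,0,0],[0,0,0,0,0,0],[0,0,0,0,0,0],[0,0,0,0,0,0],[0,0,0,0,0,0]]]'
python3 -m handwheel '[[[0,0,-0.006,0,0,0],[0,0,-0.005,0,0,0],[0,0,-0.004,0,0,0],[0,0,-0.002,0,0,0],[0,0,-0.0005,0,0,0],[0,0,0,0,0,0],[0,0,0,0,0,0]]]'
python3 -m handwheel '[[[0,0,0,0,0,0],[0,0,0,0,0,0],[0,0,0,0,0,0],[0,0,0,0,0,0],[0,0,0,0,0,0],[0,0,0,0,0,0],[0,0,0,0,0,0],[0,0,0,0,0,0]]]' 1
python3 -m handwheel '[[[0,0,0.01,0,0,0],[0,0,0.02,0,0,0],[0,0,0.03,0,0,0],[0,0,0.03,0,0,0],[0,0,0.03,0,0,0],[0,0,0.03,0,0,0],[0,0,0,0,0,0]]]'
```

```text
time: 7.72
tool_pos: [0.3726, 0.0736, 0.0213]
tool_rot: [-0.0, 0.094, 0.996, -0.0]
contact_force: [-0.2, -0.0, -2.1]
gripper_width: 0.482
grasp_force: 63.4
time: 8.3
tool_pos: [0.3726, 0.0737, 0.0038]
tool_rot: [-0.0, 0.094, 0.996, -0.0]
contact_force: [-2.1, -0.4, 2.3]
gripper_width: 0.481
grasp_force: 63.8
time: 8.97
tool_pos: [0.3726, 0.0736, 0.0038]
tool_rot: [0.0, 0.095, 0.996, 0.0]
contact_force: [0.4, -0.1, -0.8]
gripper_width: 1.001
grasp_force: 0.0
time: 9.55
tool_pos: [0.3765, 0.0737, 0.1609]
tool_rot: [0.006, 0.094, 0.996, 0.001]
contact_force: [1.0, -0.9, 0.7]
gripper_width: 1.005
grasp_force: 0.0
```

```bash
python3 -m handwheel '[[[0.0128,-0.0024,0.002,0,0,-6.45],[0.0128,-0.0024,0.002,0,0,-6.45],[0.0128,-0.0024,0.002,0,0,-6.45],[0.0128,-0.0024,0.002,0,0,-6.45],[0.0128,-0.0024,0.002,0,0,-6.45],[0.0128,-0.0024,0.002,0,0,-6.45],[0.0128,-0.0024,0,0,0,-6.45],[0.0128,-0.0024,0,0,0,-6.45],[0.0128,-0.0024,0,0,0,-6.45],[0.0128,-0.0024,0,0,0,-6.45],[0.0128,-0.0024,0,0,0,-6.45],[0.0128,-0.0024,0,0,0,-6.45],[0.0128,-0.0024,0,0,0,-6.45],[0.0128,-0.0024,0,0,0,-6.45],[0,0,0,0,0,0],[0,0,0,0,0,0]]]'
python3 - <<'E'
from h import *
s=state(); q=s['tool_rot']; print(s['tool_pos'],'tool y ang',np.degrees(np.arctan2(q[2]**2-q[1]**2,2*q[1]*q[2])),s['joint_pos'])
p,d,ci=snap('wrist','w2.png')
P,u,v=cloud(ci,d); k=(P[:,2]>.045)&(P[:,2]<.07)&(np.hypot(P[:,0]-.553,P[:,1]-.04)<.13)
print(cv2.minAreaRect(P[k][:,:2].astype(np.float32)*1000),k.sum(),np.median(P[k][:,2]))
p,d,ci=snap('top')
for r in masks_of('top','scanner')[:2]:
    P,_,_=cloud(ci,d,r['region']); print(r['conf'],cv2.minAreaRect(P[P[:,2]>.015][:,:2].astype(np.float32)*1000),np.percentile(P[:,2],[10,50,90]))
E
```

```text
time: 10.88
tool_pos: [0.5516, 0.04, 0.1651]
tool_rot: [-0.001, 0.772, 0.636, -0.001]
contact_force: [0.9, 0.1, 0.3]
gripper_width: 1.0
grasp_force: 0.0
[0.5516491  0.03999185 0.16508532] tool y ang -11.013112207596638 [-6.22140952e-02 -6.75260415e-02  1.84503930e+00  4.63844878e-05
  1.36553348e+00  1.29991486e-01]
((553.0862426757812, 40.87054443359375), (190.99893188476562, 62.383201599121094), 78.76041412353516) 16916 0.056471777002714135
```

View pics/w2.png

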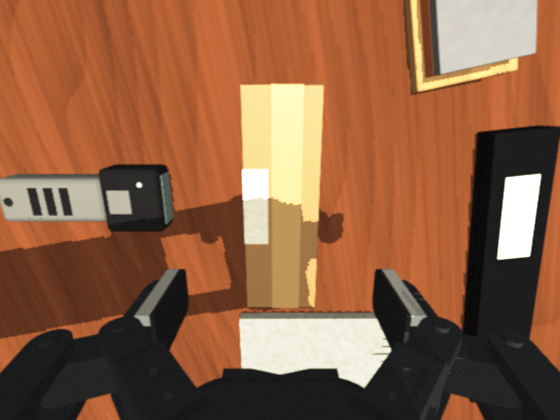

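The wrist view shows the carton centred between the fingers at (283,195) and the scanner lying flat at left. I descend to the carton, grip it and lift.

```bash
python3 -m handwheel '[[[0.001,0.001,-0.025,0,0,0],[0.0005,0,-0.025,0,0,0],[0,0,-0.025,0,0,0],[0,0,-0.025,0,0,0],[0,0,-0.02,0,0,0],[0,0,-0.014,0,0,0],[0,0,-0.008,0,0,0],[0,0,-0.004,0,0,0],[0,0,0,0,0,0]]]' && python3 -m handwheel '[[[0,0,0,0,0,0],[0,0,0,0,0,0],[0,0,0,0,0,0],[0,0,0,0,0,0],[0,0,0,0,0,0],[0,0,0,0,0,0],[0,0,0,0,0,0]]]' 0
python3 -m handwheel '[[[0,0,0.01,0,0,0],[0,0,0.02,0,0,0],[0,0,0.02,0,0,0],[0,0,0.02,0,0,0],[0,0,0.01,0,0,0],[0,0,0,0,0,0],[0,0,0,0,0,0]]]'
```

```text
time: 11.78
tool_pos: [0.5527, 0.0412, 0.0194]
tool_rot: [-0.0, 0.772, 0.635, -0.0]
contact_force: [-0.7, 0.0, -0.5]
gripper_width: 1.0
grasp_force: 0.0
time: 12.37
tool_pos: [0.5544, 0.0411, 0.0214]
tool_rot: [0.001, 0.772, 0.635, 0.001]
contact_force: [-1.7, 0.5, 6.8]
gripper_width: 0.714
grasp_force: 68.8
time: 12.95
tool_pos: [0.5529, 0.0411, 0.0993]
tool_rot: [-0.0, 0.772, 0.635, -0.0]
contact_force: [0.3, 0.1, -7.4]
gripper_width: 0.717
grasp_force: 68.0
```

The carton is held (7.4 N). I move it over the board with about 12 mm margin to each fence.

```bash
python3 -m handwheel '[[[0.0017,-0.0178,0,0,0,0],[0.0017,-0.0178,0,0,0,0],[0.0017,-0.0178,0,0,0,0],[0.0017,-0.0178,0,0,0,0],[0.0017,-0.0178,0,0,0,0],[0.0017,-0.0178,0,0,0,0],[0.0017,-0.0178,0,0,0,0],[0.0017,-0.0178,0,0,0,0],[0.0017,-0.0178,0,0,0,0],[0.0017,-0.0178,0,0,0,0],[0.0017,-0.0178,0,0,0,0],[0.0017,-0.0178,0,0,0,0],[0.0017,-0.0178,0,0,0,0],[0.0017,-0.0178,0,0,0,0],[0.0017,-0.0178,0,0,0,0],[0.0017,-0.0178,0,0,0,0],[0,0,0,0,0,0],[0,0,0,0,0,0]]]'
python3 - <<'E'
from h import *
print(state()['tool_pos'])
p,d,ci=snap('wrist','w3.png')
P,u,v=cloud(ci,d); k=(P[:,2]>.029)&(P[:,2]<.042)&(P[:,0]>.58)&(v<300)
Q=P[k]; yw=np.radians(-11.1); ex=np.array([np.cos(yw),np.sin(yw)]); c=Q[:,:2]@ex
print(k.sum(),np.percentile(c,[2,10,50,90,98]), 'z',np.median(Q[:,2]))
if k.sum()>20: print(cv2.minAreaRect(Q[:,:2].astype(np.float32)*1000))
pt,dt,ct=snap('top','t3.png')
vis=np.hstack([p[:, :],cv2.resize(pt[150:270,320:450],None,fx=3.5,fy=3.5)]); cv2.imwrite('pics/v3.png',cv2.resize(vis,(800,int(800*vis.shape[0]/vis.shape[1]))))
E
```

```text
time: 14.45
tool_pos: [0.5801, -0.2447, 0.0988]
tool_rot: [-0.001, 0.773, 0.634, -0.0]
contact_force: [-0.1, -0.7, -5.3]
gripper_width: 0.714
grasp_force: 67.7
[ 0.58007139 -0.24465255  0.09875154]
1018 [0.65779794 0.65807458 0.66233304 0.76809294 0.78959957] z 0.03487421817980271
((708.9089965820312, -178.46426391601562), (99.070068359375, 144.06150817871094), 79.45655822753906)
```

View pics/v3.png

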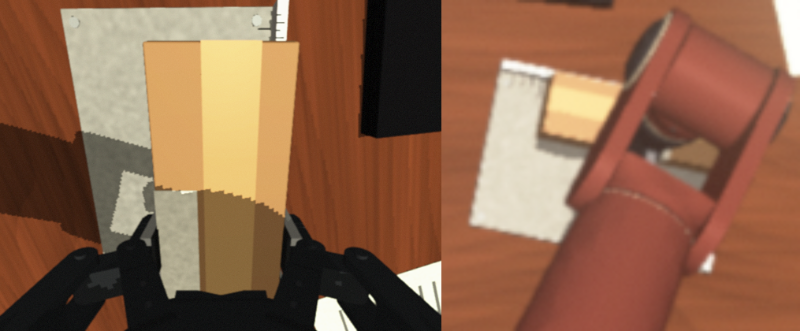

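The wrist view shows the carton over the board, parallel to the long fence, with about a 10 mm gap measured. I lower it.

```bash
python3 -m handwheel '[[[0,0,-0.015,0,0,0],[0,0,-0.015,0,0,0],[0,0,-0.013,0,0,0],[0,0,-0.008,0,0,0],[0,0,-0.005,0,0,0],[0,0,-0.003,0,0,0],[0,0,0,0,0,0],[0,0,0,0,0,0]]]'
python3 -m handwheel '[[[0,0,-0.0015,0,0,0],[0,0,-0.0015,0,0,0],[0,0,-0.0008,0,0,0],[0,0,0,0,0,0],[0,0,0,0,0,0]]]'
```

```text
time: 15.22
tool_pos: [0.5809, -0.2439, 0.0411]
tool_rot: [0.0, 0.772, 0.635, 0.0]
contact_force: [0.5, 0.1, -5.0]
gripper_width: 0.715
grasp_force: 67.7
time: 15.63
tool_pos: [0.5805, -0.2438, 0.0371]
tool_rot: [0.0, 0.772, 0.635, 0.0]
contact_force: [-0.4, -0.2, -5.7]
gripper_width: 0.717
grasp_force: 67.7
```

```bash
python3 -m handwheel '[[[0,0,-0.0005,0,0,0],[0,0,-0.0005,0,0,0],[0,0,0,0,0,0],[0,0,0,0,0,0]]]'
python3 -m handwheel '[[[0,0,-0.0005,0,0,0],[0,0,0,0,0,0],[0,0,0,0,0,0]]]'
```

```text
time: 15.97
tool_pos: [0.5808, -0.2439, 0.0365]
tool_rot: [0.0, 0.772, 0.635, 0.0]
contact_force: [-1.3, 0.6, -2.4]
gripper_width: 0.718
grasp_force: 67.8
time: 16.22
tool_pos: [0.581, -0.244, 0.0364]
tool_rot: [0.001, 0.772, 0.635, 0.0]
contact_force: [-2.6, 0.9, 1.2]
gripper_width: 0.719
grasp_force: 68.4
```

It is on the board. Now I push toward the long fence (gauge +x).

```bash
python3 -m handwheel '[[[0.0015,-0.0003,0,0,0,0],[0.0015,-0.0003,0,0,0,0],[0.0015,-0.0003,0,0,0,0],[0.0015,-0.0003,0,0,0,0],[0.001,-0.0002,0,0,0,0],[0.001,-0.0002,0,0,0,0],[0,0,0,0,0,0]]]'
python3 -m handwheel '[[[0.001,-0.0002,0,0,0,0],[0.001,-0.0002,0,0,0,0],[0,0,0,0,0,0]]]'
python3 -m handwheel '[[[0.001,-0.0002,0,0,0,0],[0.0005,-0.0001,0,0,0,0],[0,0,0,0,0,0]]]'
```

```text
time: 16.8
tool_pos: [0.5893, -0.2458, 0.0364]
tool_rot: [0.001, 0.772, 0.635, 0.0]
contact_force: [-1.7, 0.3, 5.4]
gripper_width: 0.714
grasp_force: 69.0
time: 17.05
tool_pos: [0.5902, -0.2461, 0.0365]
tool_rot: [-0.0, 0.772, 0.636, -0.001]
contact_force: [-8.3, 1.1, 8.5]
gripper_width: 0.718
grasp_force: 69.5
time: 17.3
tool_pos: [0.5904, -0.2462, 0.0366]
tool_rot: [-0.002, 0.772, 0.636, -0.002]
contact_force: [-11.9, 1.7, 13.9]
gripper_width: 0.719
grasp_force: 70.1
```

Contact with the long fence. I ease the vertical load slightly and slide to the short fence.

```bash
python3 -m handwheel '[[[-0.0003,-0.0015,0.0003,0,0,0],[-0.0003,-0.0015,0.0003,0,0,0],[-0.0003,-0.0015,0,0,0,0],[-0.0003,-0.0015,0,0,0,0],[-0.0003,-0.0015,0,0,0,0],[-0.0002,-0.001,0,0,0,0],[0,0,0,0,0,0]]]'
python3 -m handwheel '[[[-0.0002,-0.001,0,0,0,0],[-0.0002,-0.001,0,0,0,0],[0,0,0,0,0,0]]]'
python3 -m handwheel '[[[-0.0002,-0.001,0,0,0,0],[-0.0002,-0.001,0,0,0,0],[0,0,0,0,0,0]]]'
```

```text
time: 17.88
tool_pos: [0.5894, -0.2524, 0.0366]
tool_rot: [-0.003, 0.771, 0.637, -0.0]
contact_force: [-8.8, 9.6, 11.0]
gripper_width: 0.715
grasp_force: 69.7
time: 18.13
tool_pos: [0.589, -0.2543, 0.0366]
tool_rot: [-0.003, 0.771, 0.637, -0.0]
contact_force: [-7.6, 9.2, 11.0]
gripper_width: 0.715
grasp_force: 69.7
time: 18.38
tool_pos: [0.5887, -0.2563, 0.0366]
tool_rot: [-0.003, 0.771, 0.637, -0.0]
contact_force: [-8.4, 9.5, 10.4]
gripper_width: 0.715
grasp_force: 69.7
```

```bash
python3 -m handwheel '[[[-0.0002,-0.001,0,0,0,0],[-0.0002,-0.001,0,0,0,0],[0,0,0,0,0,0]]]'
python3 -m handwheel '[[[-0.0002,-0.001,0,0,0,0],[-0.0002,-0.001,0,0,0,0],[0,0,0,0,0,0]]]'
python3 -m handwheel '[[[-0.0002,-0.001,0,0,0,0],[-0.0001,-0.0005,0,0,0,0],[0,0,0,0,0,0]]]'
```

```text
time: 18.63
tool_pos: [0.5883, -0.2583, 0.0366]
tool_rot: [-0.003, 0.771, 0.637, -0.0]
contact_force: [-7.3, 8.9, 10.3]
gripper_width: 0.714
grasp_force: 69.7
time: 18.88
tool_pos: [0.5882, -0.2586, 0.0366]
tool_rot: [-0.004, 0.771, 0.637, 0.001]
contact_force: [-7.1, 15.6, 11.4]
gripper_width: 0.715
grasp_force: 69.9
time: 19.13
tool_pos: [0.5882, -0.2587, 0.0366]
tool_rot: [-0.005, 0.771, 0.636, 0.002]
contact_force: [-5.6, 19.9, 13.5]
gripper_width: 0.72
grasp_force: 70.1
```

```bash
python3 -m handwheel '[[[0.0007,-0.0005,0,0,0,0],[0.0003,-0.0002,0,0,0,0],[0,0,0,0,0,0],[0,0,0,0,0,0]]]'
python3 - <<'E'
from h import *
p,d,ci=snap('wrist','w4.png'); pt,dt,ct=snap('top'); ps,ds,cs=snap('scene')
P,u,v=cloud(ci,d); 
k=(P[:,2]>.064)&(P[:,2]<.08)&(P[:,1]>-.24)&(P[:,0]<.66)&(v<300); Q=P[k]
r=cv2.minAreaRect(Q[:,:2].astype(np.float32)*1000); print('carton top',r,np.median(Q[:,2]))
A=np.c_[Q[:,:2],np.ones(len(Q))]; print('tilt',np.linalg.lstsq(A,Q[:,2],rcond=None)[0][:2])
yw=np.radians(-11.); ex=np.array([np.cos(yw),np.sin(yw)]);
print('carton far face proj',np.percentile(Q[:,:2]@ex,[1,99]))
k=(P[:,2]>.029)&(P[:,2]<.042)&(P[:,:2]@ex>.64)&(P[:,:2]@ex<.68)&(v<300); F=P[k]; print('fence',k.sum(),np.percentile(F[:,:2]@ex,[1,99]),cv2.minAreaRect(F[:,:2].astype(np.float32)*1000))
a=cv2.resize(p,(400,300)); b=cv2.resize(pt[150:270,300:460],(400,300)); c=cv2.resize(ps[110:260,120:320],(400,300)); 
cv2.imwrite('pics/v4.png',np.vstack([np.hstack([a,b]),np.hstack([c,cv2.resize(ps,(400,300))])]))
E
```

```text
time: 19.47
tool_pos: [0.5883, -0.2587, 0.0367]
tool_rot: [-0.006, 0.771, 0.636, 0.001]
contact_force: [-9.9, 22.1, 17.8]
gripper_width: 0.715
grasp_force: 70.7
carton top ((599.625732421875, -205.63626098632812), (81.95446014404297, 62.55312728881836), 78.94832611083984) 0.07162953351987926
tilt [-0.00699721 -0.00034345]
carton far face proj [0.59762899 0.65794219]
fence 1139 [0.65810297 0.66607603] ((644.1216430664062, -156.32113647460938), (19.65332794189453, 8.367344856262207), 79.78888702392578)
```

View pics/v4.png

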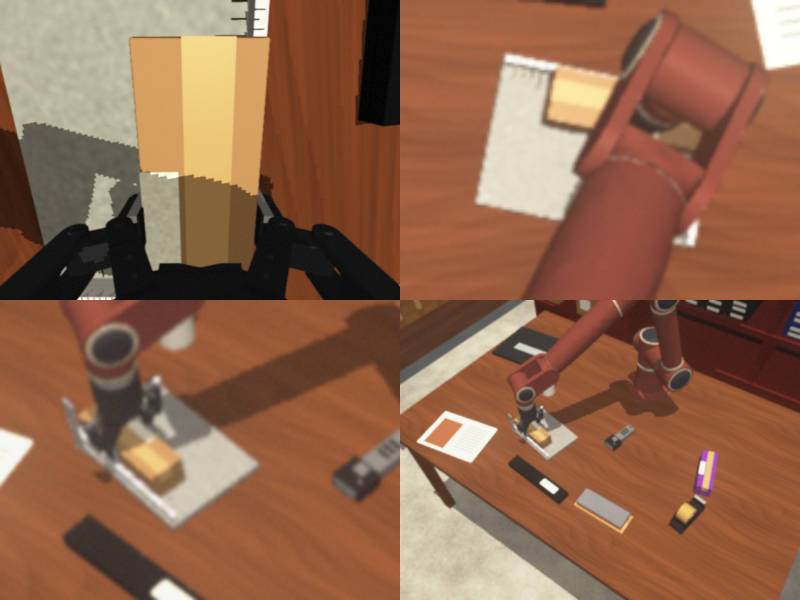

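The carton's far face coincides with the fence's inner face (both at 0.658 m along the gauge x axis). It is flat on the board (top at 0.0716 m), the motion stopped firmly against the short fence, and the scanner and bystanders are undisturbed. I hand the job in.

```bash
python3 -c "
from plant import *
print(job_done())"
```

```text
the job is handed in; nothing more can be done
None
```

I scanned the carton, laid the scanner back flat on the counter and let go of it, and handed the job in at about 20 s with the carton still gripped and pressed against both fences. No verdict came back; the short-fence contact was judged from the push force and the stopped motion, not seen.

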